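# Open the light base to its widest stop

### The arm

A 6-joint arm with a two-finger parallel gripper is mounted at the origin on the work surface. World frame = base frame: x ahead of the robot, y to its left, z up, the work surface at z = 0. Lengths are in m, angles in rad, forces in N, time in s.
With the tool pointing down it reaches from about 0.275 to 0.725 m from the base axis. Payload 5.6 kg.
Tool frame: the origin (TCP) lies at the very end of the fingers, on their centre line; the grasp point (between the pads) lies 19 mm behind it (grip_point_offset is the distance from the TCP to the grasp point, in m); z points along the fingers, x is the direction in which the jaws open and shut, and the axes are right-handed (so a half turn about z gives the same grasp; the last joint's range is limited). The gripper opens to 85 mm and grips with 20 to 120 N. Pads are 22 mm wide; open, the fingers measure 114 mm over their backs; the gripper's body (76 mm by 85 mm) begins 54 mm behind the grasp point. The pads swing forward as they close: fully open they stand 13 mm farther back than shut.
Start: joints at [1.476, 0.255, 0.108, 0, -1.424, -0.285], TCP at [0.204, 0.511, 0.2] pointing down, gripper open.
Joint ranges: [-2.95, 2.95], [-1.21, 1.97], [-1.09, 1.5], [-2.87, 1.71], [-2.94, -0.07], [-3.05, 3.05]. Speed limits (rad/s): [2.57, 2.57, 3.14, 3.14, 3.14, 3.14].

### API

Orientations are given as a unit quaternion [w, x, y, z].
In Python, from station import reach, servo_line, move_joints, command_gripper, hold, solve_ik, observe, get_image, IKError, sign_off, find_in, outline_of, grip_point_offset gives the robot as it stands. Calls block until the motion is done:
- reach(position, orientation): joint-space move of the TCP to a pose.
- servo_line(position, frame=None, speed=0.15, f_stop=None): straight line of the TCP; frame=None keeps the orientation; speed is the mean speed in m/s. With f_stop (N) it stops when the force on the tool has changed by that much, and returns True; else False.
- move_joints(angles): joint-space move.
- command_gripper(opening): finger opening in m; the grip force is fixed at half the most; returns when the fingers have stopped.
- hold(seconds).
- solve_ik(position, orientation): joint angles nearest the present ones, or None.
- observe(): the state.
- get_image(name): name is "scene" or "top" or "wrist"; returns a dict with "img" (400x640x3 uint8, red, green, blue), "depth" (400x640 float32, m along the optical axis (not along the pixel's ray), 0 where there is no reading), "fx", "fy", "cx", "cy" (pixels), "world_from_camera" (4x4, takes a point from camera to world coordinates); the wrist camera has in their place "T_tool_cam" (4x4, takes a point from camera to tool coordinates, whose origin is the TCP and whose axes are the tool frame's). Camera axes: x right, y down, z forward; pixel columns grow to the right and rows downward; lengths in m; the calibration is good to about 2 mm. The wrist camera is an equidistant fisheye: a pixel r from the principal point sees the ray r / f radians off the axis. A picture is of the moment at which its call begins: read the wrist's pose just before it.
A pose or a line that the arm cannot do raises IKError and nothing moves.
- sign_off(): hands the job in, once; it reports no verdict.
Trained networks look in a picture, given as the dict that the camera call returned (one of the last four; its "shot" number tells which), for a name from the list of things; names that differ only in an ending like _2 or _b are one class to them, and where a whole thing is asked for, a point or a joint stands for the part that bears it (a point fixed in the world has none). Each returns a list of dicts, best first, with "conf" (0 to 1); they miss things now and then, are a little off and sometimes report something else, mostly with a low value. They report only what shows in the picture. A call takes as long as a camera call.
- find_in(picture, query): "xy" ([column, row] in pixels, amid what is visible of it).
- outline_of(picture, query): "mask" (400x640 bool, what is visible of it) and "xy" ([column, row] in pixels, amid what is visible of it).
The state is a dict: "time": time; "joints": joint angles; "qd": joint speeds; "joint_torque": joint torques, N m; "position": TCP position; "tcp_rot": TCP orientation; "force": force on the tool from outside, world axes, zero at the start; "ft_torque": the same for the moment, N m; "grip_width": finger opening in m.
Only numpy, scipy, OpenCV 4.12 (cv2) and the standard library are available. Lean on these libraries where they do the work, as an engineer would, in place of code of your own. Each camera call takes 0.05 s, during which the arm holds its last target.

### The job

The stereo microscope's head is swung aside and its light base has to give full light. Flick the scalloped rim of the diaphragm disc round with a fingertip, whichever way you like, until the widest of its six holes has clicked into place under the round glass window, then take the hand away. Touch the disc only with a light push, and leave everything else on the bench where it stands.

Things in the scene. Friction and masses are not known exactly. Their poses are not given: they have to be found in the camera images.
- light_base: Light base (black housing, white deck) of the stereo microscope, fixed. Origin on the bench right below the disc's axle; +x from the front (operator's side) to the rear, z up. Lower housing: x -30 to 190 mm, y -100 to 100 mm, top at z 40 mm. A deck (top at z 62 mm) covers the disc's rear half from x 6 mm on; the front half is open from above. Black brightness knob on the right (-y) side.
- diaphragm_disc (a joint): Angle (rad) of the disc about its upright axle, growing counterclockwise seen from above; no end stops. Six clicks, at whole multiples of pi/3; at 0 and every full turn the widest hole is under the window. Leaving a click takes about 3 to 5 N at a lobe; once past half-way the disc snaps on to the next click by itself and stays. (Now and then it starts balanced midway between two.)
- disc_axle (a point): Point on the disc's axle at half its thickness, 46 mm above the bench. Aluminium disc, 12 mm thick (z 40 to 52 mm): core of radius 38 mm with six round lobes (14 mm wide, centred 43 mm from the axle, tips at 50 mm), hollows between. In a click two lobes stand 30 degrees either side of straight front (-x of the base); the rim stands 20 mm out beyond the housing's front face.
- widest_hole (a point): Centre of the widest hole (20 mm across), 25.5 mm from the axle, half-way through the disc, turning with it. The six holes show as dark round spots, each in line with a hollow; seen from above, counterclockwise from the widest, the others are 3, 6, 9, 12 and 15 mm across. In a click three are in open view at the front, one shows through the window, two are under the deck.
- window (a point): Point on the upright centre line of the round glass window (26 mm across, thin metal bezel) in the deck, 25.5 mm behind the axle, at the height of the disc's middle (46 mm); the glass itself is at 62 mm.
- microscope_head (a point): Centre of the stereo microscope's head, fixed to the light base and swung aside to its left, 250 mm above the bench: 90 mm thick, from z 180 to 350 mm, its two eyepieces slanting forwards and up to 395 mm. It hangs on an arm from a steel column (28 mm thick, 355 mm high) that stands 150 mm behind the disc's axle.
- dropper_bottle: Amber dropper bottle, 38 mm across, 98 mm high, beside the light base on its right (-y); origin under its centre. To be left alone.
- petri_dish: Clear closed petri dish, 95 mm across, 16 mm high, beside the light base on its left (+y); origin under its centre. To be left alone.
- marker: Marker pen lying on the bench in front of the light base, 130 mm long, 12 mm thick; origin under its middle, x along the pen. To be left alone.
- reagent_bottle: White bottle with red cap, 66 mm across, 150 mm high; origin under its centre. To be left alone.
- media_bottle: Clear bottle with blue cap, 80 mm across, 170 mm high; origin under its centre. To be left alone.
- slide_box: Closed grey slide box, 87 x 177 mm, 33 mm high; origin under its centre. To be left alone.
- cover_glass_boxes: Stack of three small cartons, 62 x 33 mm, 48 mm high; origin under its centre. To be left alone.
- staining_jar: Square lidded glass staining jar, 64 mm wide, 96 mm high; origin under its centre. To be left alone.

How it is judged:
At the end, for the whole second after the job is handed in: The widest hole's centre lies within 2.5 mm of the window's centre line (seen from above), the disc is at rest in that click, and each of the eight loose things is within 15 mm of where it stood (horizontal distance between widest_hole and window below 0.0025 m and velocity of joint diaphragm_disc between -0.05 and 0.05 rad/s and not (distance of dropper_bottle from where it was at the start of the episode above 0.015 m) and not (distance of petri_dish from where it was at the start of the episode above 0.015 m) and not (distance of marker from where it was at the start of the episode above 0.015 m) and not (distance of reagent_bottle from where it was at the start of the episode above 0.015 m) and not (distance of media_bottle from where it was at the start of the episode above 0.015 m) and not (distance of slide_box from where it was at the start of the episode above 0.015 m) and not (distance of cover_glass_boxes from where it was at the start of the episode above 0.015 m) and not (distance of staining_jar from where it was at the start of the episode above 0.015 m)); the robot touches nothing.
It fails at once if one of the eight loose things is lifted, carried or pushed more than 15 mm (distance of any of dropper_bottle, petri_dish, marker, reagent_bottle, media_bottle, slide_box, cover_glass_boxes, staining_jar from where it was at the start of the episode above 0.015 m).
It fails at once if the light base or its disc is pushed harder than 40 N (contact force between the fingers and light_base above 40 N).
It also fails if it takes over 48 s, if anything falls off the work surface, if the arm or the gripper's body presses on something with over 40 N, if the wrist force passes 120 N, or if a joint passes its speed limit or range.

## Working session

There is one attempt and no reset: what is moved stays moved. The work goes in short steps, each a Python script; the robot and the scene stay as the last script left them, time stands still between calls to the robot, and variables do not carry over. Pictures are saved under pics/ and viewed, and the job is handed in when it is done.

```bash
ls; mkdir -p pics; python3 - <<'E'
from station import *
import cv2,numpy as np,pickle
for n in ["scene","top","wrist"]:
    o=observe(); p=get_image(n); cv2.imwrite(f"pics/{n}0.png",p["img"][:,:,::-1]); pickle.dump((o,p),open(f"{n}0.pkl","wb"))
    print(n,p["fx"],p["cx"],p["cy"], p.get("world_from_camera",p.get("T_tool_cam")))
print(o)
E
```

```text
pics
scene 505.78073793211155 309.46611255339275 199.9185861521277 [[ 0.81986466  0.42304802 -0.38581384  1.12774794]
 [ 0.57230526 -0.62550488  0.53029268 -0.77102227]
 [-0.01698917 -0.65557152 -0.75494195  1.25448361]
 [ 0.          0.          0.          1.        ]]
top 379.5680519325339 323.17020714534107 203.7331434980257 [[ 0.02543951 -0.99906754  0.03488369  0.50404444]
 [-0.99966987 -0.02554962 -0.00271428 -0.02100035]
 [ 0.00360301 -0.03480313 -0.99938769  1.27741363]
 [ 0.          0.          0.          1.        ]]
wrist 309.70691628693146 316.6976140453449 195.7645945567614 [[ 9.99999385e-01 -1.01108592e-03  4.55457519e-04 -6.32855065e-04]
 [ 8.10021556e-04  9.46502406e-01  3.22695737e-01 -8.43960550e-02]
 [-7.57364754e-04 -3.22695170e-01  9.46502643e-01 -1.72870942e-01]
 [ 0.00000000e+00  0.00000000e+00  0.00000000e+00  1.00000000e+00]]
{'time': 0.1, 'joints': array([ 1.47558475e+00,  2.55678202e-01,  1.07154179e-01, -3.81420596e-04,
       -1.42391376e+00, -2.84598784e-01]), 'qd': array([ 0.00196569, -0.00018542,  0.00260977,  0.00291596,  0.00042044,
       -0.00109316]), 'joint_torque': array([-1.53616515e-03, -3.87601876e+01,  2.38477296e+01,  5.37788361e+00,
       -3.73810966e-03, -4.45421151e-06]), 'position': array([0.20369367, 0.51036633, 0.19960559]), 'tcp_rot': array([-6.68269246e-04, -5.60893516e-01,  8.27887525e-01, -5.12441400e-04]), 'force': array([-1.74526175,  0.03629842, -0.67260425]), 'ft_torque': array([-0.00135207,  0.02189162, -0.06290326]), 'grip_width': 0.08520170591230203}
```

View pics/scene0.png

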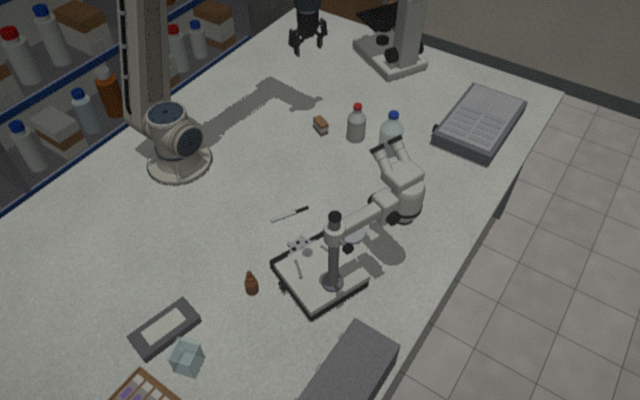

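View pics/top0.png

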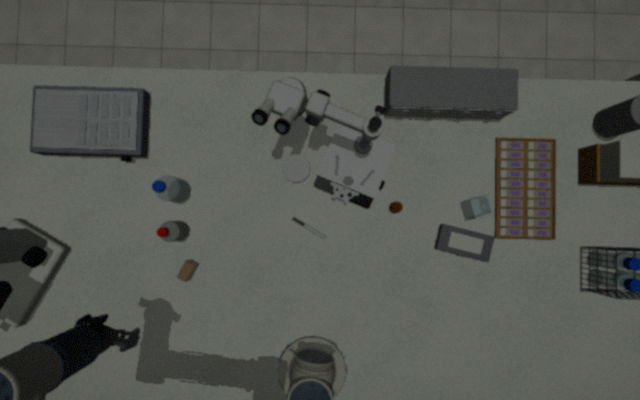

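View pics/wrist0.png

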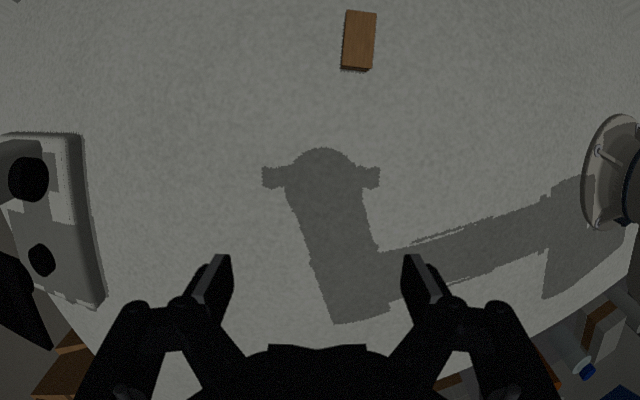

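```bash
cat > h.py <<'E'
import numpy as np,cv2,pickle
def pix2w(p,u,v,z):
    """intersect pixel ray with plane z"""
    T=p["world_from_camera"]; d=T[:3,:3]@np.array([(u-p["cx"])/p["fx"],(v-p["cy"])/p["fy"],1.]); o=T[:3,3]
    return o+d*(z-o[2])/d[2]
def w2pix(p,X):
    T=p["world_from_camera"]; c=T[:3,:3].T@(np.array(X)-T[:3,3]); return np.array([p["cx"]+p["fx"]*c[0]/c[2],p["cy"]+p["fy"]*c[1]/c[2]])
E
python3 - <<'E'
from h import *
from station import *
o,p=pickle.load(open("top0.pkl","rb"))
c=p["img"][130:230,280:410,::-1]; cv2.imwrite("pics/topc.png",cv2.resize(c,None,fx=6,fy=6,interpolation=cv2.INTER_CUBIC))
p=get_image("top")
for q in ["light_base","diaphragm_disc","disc_axle","widest_hole","window","marker","microscope_head","dropper_bottle","petri_dish"]:
    try:
        r=find_in(p,q)
        for a in r[:2]: print(q,a["conf"],a["xy"],pix2w(p,*a["xy"],0.05))
    except Exception as e: print(q,e)
E
```

```text
light_base 0.7 [340.7, 136.7] [ 0.76668578 -0.07584096  0.05      ]
diaphragm_disc 0.87 [343.8, 192.5] [ 0.58499793 -0.09021982  0.05      ]
diaphragm_disc 0.65 [295.0, 166.2] [0.66641676 0.07017859 0.05      ]
disc_axle 0.72 [345.0, 193.0] [ 0.58347577 -0.094145    0.05      ]
disc_axle 0.41 [171.0, 188.4] [0.58392559 0.46912827 0.05      ]
widest_hole 0.69 [342.9, 191.0] [ 0.58978981 -0.08718948  0.05      ]
window 0.96 [338.2, 139.5] [ 0.75729813 -0.0679227   0.05      ]
window 0.61 [173.7, 231.1] [0.44634246 0.45501266 0.05      ]
microscope_head 0.79 [340.0, 141.4] [ 0.75122871 -0.07393003  0.05      ]
dropper_bottle 0.55 [396.3, 207.1] [ 0.54203773 -0.26125237  0.05      ]
petri_dish 0.94 [295.4, 164.5] [0.67198977 0.06903604 0.05      ]
```

View pics/topc.png

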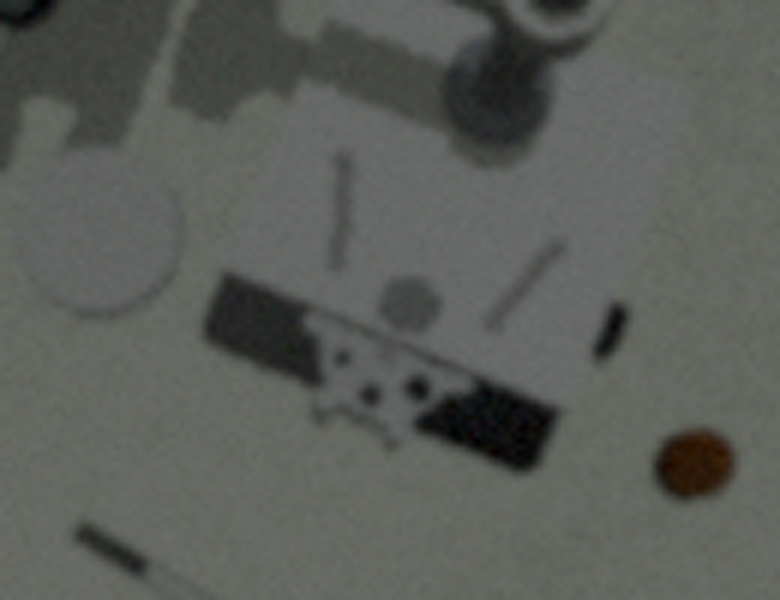

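```bash
cat >> h.py <<'E'
def basefr(th): return np.array([np.cos(th),np.sin(th),0]),np.array([-np.sin(th),np.cos(th),0])
def quat(th,flip=False):
    # tool down; tool y = +base x (camera in front), tool x = base y ; z down
    from scipy.spatial.transform import Rotation as R
    bx,by=basefr(th); s=-1 if flip else 1
    q=R.from_matrix(np.column_stack([s*by,s*bx,[0,0,-1]])).as_quat(); return np.array([q[3],*q[:3]])
E
python3 - <<'E'
from h import *
from station import *
o,p=pickle.load(open("top0.pkl","rb"))
f=lambda u,v,z:pix2w(p,280+u/6,130+v/6,z)
a,b=f(205,340,.04),f(530,470,.04); print(a,b,np.linalg.norm(a-b))
d=(a-b)/np.linalg.norm(a-b); th=np.arctan2(-d[0],d[1]); print("th",th)
bx,by=basefr(th); w=f(410,305,.062); ax=w-.0255*bx; print("axle",ax, "edge mid base x",((a+b)/2-ax)@bx,((a+b)/2-ax)@by)
for n,u,v in [("l",343,357),("m",371,394),("r",418,388)]:
    r=f(u,v,.052)-ax; print(n,r@bx*1e3,r@by*1e3)
print("head",pix2w(p,285,105,.3),"marker",f(80,530,.01),f(270,640,.01))
P=ax-.10*bx; q=quat(th)
for z in(.25,.15):
    print(solve_ik([P[0],P[1],z],q))
E
```

```text
[0.60225454 0.0064623  0.04      ] [ 0.53599246 -0.17202149  0.04      ] 0.19038678255007213
th -0.35547883153129695
axle [ 0.598194   -0.09434161  0.062     ] edge mid base x -0.03127705190457093 0.0007214738132444169
l -12.921638626029873 22.851540792876975
m -25.862425482970178 1.4401519040130957
r -13.429728751326724 -20.880144069815483
head [0.79232918 0.08205973 0.3       ] marker [0.49702315 0.07381348 0.01      ] [ 0.4387025  -0.03332848  0.01      ]
[ 0.19137315  0.16119279  0.11339533  0.         -1.52299886 -2.11764831]
[ 0.19137315  0.19385677 -0.10014726  0.         -1.2767923  -2.11764831]
```

```bash
python3 - <<'E'
from h import *
from station import *
th=-.3555; bx,by=basefr(th); ax=np.array([.5982,-.0943,0]); P=ax-.10*bx; q=quat(th)
j=np.array(observe()["joints"])
reach([.204,.511,.26],observe()["tcp_rot"])
reach([P[0],P[1],.25],q); reach([P[0],P[1],.15],q)
o=observe(); p=get_image("wrist"); pickle.dump((o,p),open("w1.pkl","wb")); print(o["time"],o["position"])
cv2.imwrite("pics/w1.png",p["img"][:,:,::-1])
cv2.imwrite("pics/w1c.png",cv2.resize(p["img"][200:340,220:420,::-1],None,fx=4,fy=4,interpolation=cv2.INTER_CUBIC))
E
```

```text
3.7833 [ 0.50506234 -0.05951446  0.15103179]
```

View pics/w1.png

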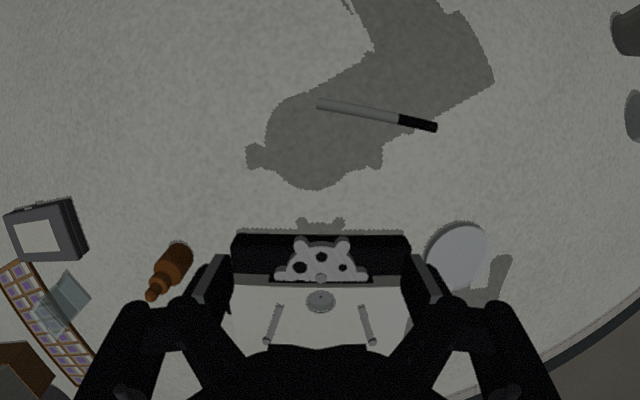

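View pics/w1c.png

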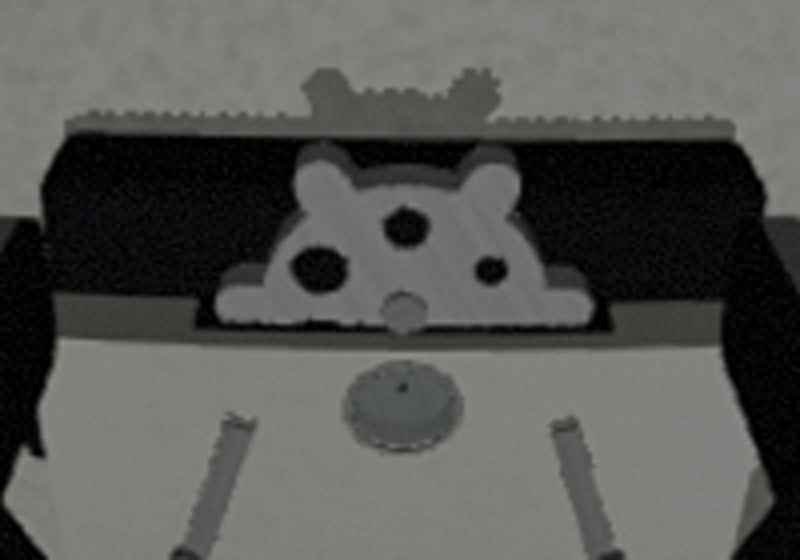

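```bash
cat >> h.py <<'E'
def wray(p,u,v):
    x,y=(u-p["cx"]),(v-p["cy"]); r=np.hypot(x,y); t=r/p["fx"]
    return np.array([x/r*np.sin(t),y/r*np.sin(t),np.cos(t)])
def wpose(o):
    from scipy.spatial.transform import Rotation as R
    q=o["tcp_rot"]; T=np.eye(4); T[:3,:3]=R.from_quat([q[1],q[2],q[3],q[0]]).as_matrix(); T[:3,3]=o["position"]; return T
def wpix2w(o,p,u,v,z):
    T=wpose(o)@p["T_tool_cam"]; d=T[:3,:3]@wray(p,u,v); c=T[:3,3]; return c+d*(z-c[2])/d[2]
E
python3 - <<'E'
from h import *
o,p=pickle.load(open("w1.pkl","rb")); th=-.3555; bx,by=basefr(th); ax=np.array([.5982,-.0943,0])
for n,u,v,z in [("boss",404,312,.053),("win",403,408,.062),("hL",320,270,.052),("hM",407,228,.052),("hR",491,270,.052),("lobeL",322,180,.052),("lobeR",494,180,.052),("frontL",75,137,.04),("frontR",735,140,.04)]:
    P=wpix2w(o,p,220+u/4,200+v/4,z); print(n,P,((P-ax)@bx*1e3).round(1),((P-ax)@by*1e3).round(1))
D=p["depth"]
for u,v in [(213,262),(222,258),(205,290),(424,258),(420,262),(437,295),(229,256),(410,256)]:
    d=D[v,u]; r=wray(p,u,v); X=p["T_tool_cam"]@np.array([*(r/r[2]*d),1]); print(u,v,d,(X[:3]*1e3).round(1))
cv2.imwrite("pics/fing.png",cv2.resize(p["img"][240:360,370:480,::-1],None,fx=5,fy=5)*2)
E
```

```text
boss [ 0.60174768 -0.09032193  0.053     ] 1.9 5.0
win [ 0.62533917 -0.0992612   0.062     ] 27.2 4.8
hL [ 0.58260565 -0.10634645  0.052     ] -10.4 -16.7
hM [ 0.57843794 -0.08103236  0.052     ] -23.1 5.6
hR [ 0.59798296 -0.06508589  0.052     ] -10.4 27.3
lobeL [ 0.55819234 -0.09609032  0.052     ] -36.9 -15.6
lobeR [ 0.57307011 -0.0561053   0.052     ] -36.9 27.1
frontL [ 0.53078794 -0.15538243  0.04      ] -41.9 -80.7
frontR [0.59160754 0.00584698 0.04      ] -41.0 91.6
213 262 0.13292344 [-46.5 -10.8 -56.8]
222 258 0.13773873 [-43.6 -10.2 -51.9]
205 290 0.114106216 [-44.   -9.7 -77.1]
424 258 0.35966355 [131.9 106.6 142.8]
420 262 0.13507974 [ 48.   -9.5 -54.9]
437 295 0.111547515 [ 47.9  -9.  -79.9]
229 256 0.14500569 [-42.3  -7.5 -45.2]
410 256 0.13927686 [ 44.3 -10.3 -50.2]
```

View pics/fing.png

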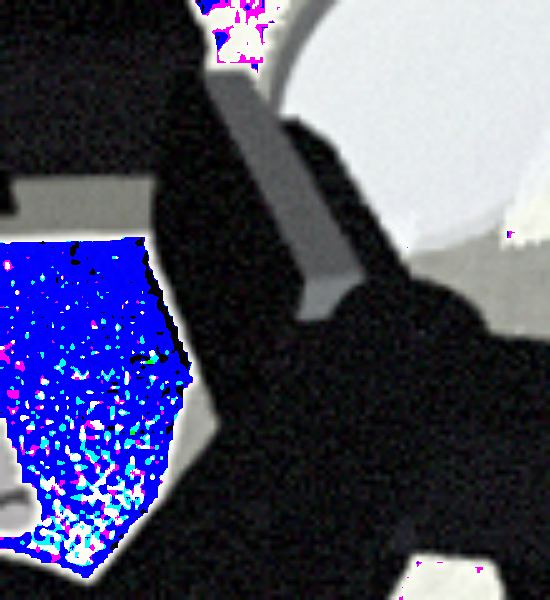

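```bash
python3 - <<'E'
from h import *
o,p=pickle.load(open("wrist0.pkl","rb"))
D=p["depth"]; L=[]
for v in range(200,400):
  for u in range(320,640):
    d=D[v,u]
    if 0.03<d<.2:
        r=wray(p,u,v); X=p["T_tool_cam"]@np.array([*(r/r[2]*d),1]); L.append([u,v,*(X[:3]*1e3)])
L=np.array(L); i=np.argsort(-L[:,4])[:400:16]; print(L[i].round(0))
np.set_printoptions(suppress=True)
for v in (258,265,275,290): print(v,L[(L[:,1]==v)][::5].round(0).tolist())
b=D[100,150]; r=wray(p,150,100); print((wpose(o)@p["T_tool_cam"]@np.array([*(r/r[2]*b),1])))
c=p["img"][230:400,320:560,::-1].astype(float); cv2.imwrite("pics/f0.png",cv2.resize(np.clip(c*2.5,0,255).astype(np.uint8),None,fx=3,fy=3))
E
```

```text
[[403. 260.  42.  -6. -43.]
 [402. 271.  42.  -0. -44.]
 [405. 255.  42. -10. -45.]
 [403. 266.  42.  -5. -46.]
 [401. 282.  42.   5. -47.]
 [416. 254.  47. -12. -47.]
 [402. 281.  42.   3. -48.]
 [405. 267.  42.  -5. -48.]
 [407. 255.  42. -12. -49.]
 [428. 263.  54.  -7. -49.]
 [419. 255.  48. -12. -49.]
 [406. 266.  42.  -7. -50.]
 [405. 280.  43.   1. -50.]
 [405. 276.  42.  -2. -51.]
 [406. 271.  42.  -5. -51.]
 [404. 282.  42.   1. -51.]
 [420. 258.  48. -12. -52.]
 [404. 283.  42.   2. -52.]
 [406. 280.  42.  -0. -52.]
 [431. 265.  54.  -8. -52.]
 [404. 294.  42.   8. -53.]
 [403. 298.  42.  10. -53.]
 [405. 287.  42.   3. -53.]
 [403. 297.  42.   9. -54.]
 [420. 261.  47. -12. -54.]]
258 [[403.0, 258.0, 42.0, -8.0, -44.0], [408.0, 258.0, 42.0, -12.0, -51.0], [413.0, 258.0, 45.0, -12.0, -51.0], [418.0, 258.0, 47.0, -12.0, -51.0]]
265 [[403.0, 265.0, 42.0, -5.0, -46.0], [408.0, 265.0, 42.0, -9.0, -52.0], [413.0, 265.0, 43.0, -12.0, -57.0], [418.0, 265.0, 45.0, -12.0, -57.0], [423.0, 265.0, 47.0, -12.0, -59.0], [428.0, 265.0, 52.0, -9.0, -54.0]]
275 [[401.0, 275.0, 42.0, 1.0, -45.0], [406.0, 275.0, 42.0, -3.0, -52.0], [411.0, 275.0, 42.0, -8.0, -59.0], [416.0, 275.0, 42.0, -11.0, -65.0], [421.0, 275.0, 44.0, -12.0, -66.0], [426.0, 275.0, 46.0, -12.0, -66.0], [431.0, 275.0, 49.0, -12.0, -66.0], [436.0, 275.0, 54.0, -7.0, -60.0]]
290 [[401.0, 290.0, 42.0, 9.0, -47.0], [406.0, 290.0, 42.0, 3.0, -55.0], [411.0, 290.0, 42.0, -3.0, -64.0], [416.0, 290.0, 42.0, -6.0, -68.0], [421.0, 290.0, 42.0, -10.0, -74.0], [426.0, 290.0, 43.0, -12.0, -77.0], [431.0, 290.0, 45.0, -12.0, -77.0], [436.0, 290.0, 47.0, -12.0, -77.0], [441.0, 290.0, 52.0, -8.0, -73.0], [446.0, 290.0, 54.0, -8.0, -72.0]]
[ 0.36766348  0.6792583  -0.00064893  1.        ]
```

View pics/f0.png

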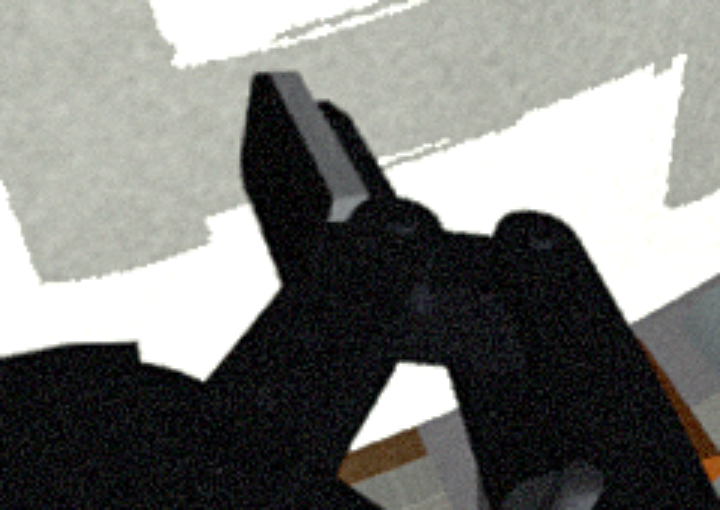

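```bash
cat >> h.py <<'E'
TH=-.3555; BX,BY=basefr(TH); AX=np.array([.5982,-.0943,0])+.0015*BX+.0032*BY
def W(x,y,z): return AX+x*BX+y*BY+np.array([0,0,z])
def tob(P): P=np.array(P)-AX; return np.array([P@BX,P@BY,P[2]])
E
python3 - <<'E'
from h import *
from station import *
print(servo_line(W(-.0515,-.006,.12),speed=.1,f_stop=10))
print(servo_line(W(-.0515,-.006,.05),speed=.06,f_stop=8))
o=observe(); p=get_image("wrist"); pickle.dump((o,p),open("w2.pkl","wb")); print(o["time"],tob(o["position"]),o["force"])
cv2.imwrite("pics/w2.png",np.clip(p["img"][:,:,::-1]*1.8,0,255))
p=get_image("scene"); cv2.imwrite("pics/s2.png",cv2.resize(p["img"][180:300,240:420,::-1],None,fx=4,fy=4))
E
```

```text
False
False
5.8833 [-0.05111934 -0.00586786  0.05046714] [ 0.20117244 -0.00630772  0.42622802][ WARN:0@4.317] global loadsave.cpp:1063 imwrite_ Unsupported depth image for selected encoder is fallbacked to CV_8U.
```

View pics/w2.png

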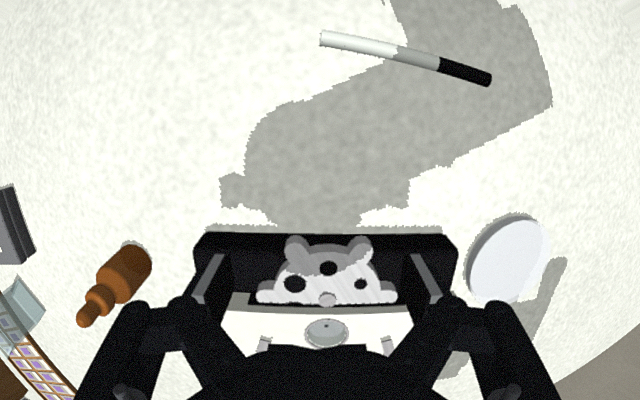

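View pics/s2.png

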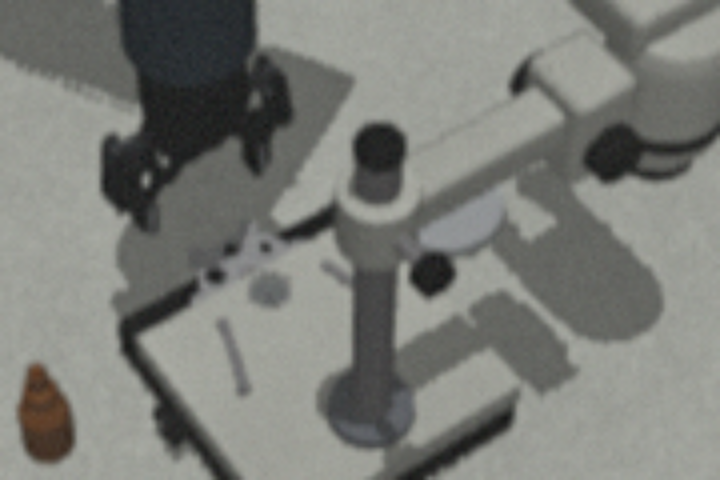

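```bash
python3 - <<'E'
from h import *
o,p=pickle.load(open("w2.pkl","rb"))
c=p["img"][220:350,195:455,::-1]; cv2.imwrite("pics/w2c.png",np.clip(1.8*cv2.resize(c,None,fx=3,fy=3,interpolation=cv2.INTER_CUBIC).astype(float),0,255).astype(np.uint8))
for n,u,v,z in [("boss",326,299,.053),("win",326,332,.062),("hL",295,283,.052),("hM",328,268,.052),("hR",361,283,.052)]:
    print(n,tob(wpix2w(o,p,u,v,z))[:2]*1e3)
D=p["depth"]
for n,u,v in [("boss",326,299),("disc",326,285),("disc",310,275),("lobe",296,243),("lobe",359,243)]:
    r=wray(p,u,v); print(n,tob((wpose(o)@p["T_tool_cam"]@np.array([*(r/r[2]*D[v,u]),1]))[:3])*1e3)
E
```

```text
boss [-0.23555895  0.87441275]
win [23.0729741   1.02141339]
hL [-13.09036029 -19.98518067]
hM [-25.15577323   1.84810023]
hR [-12.69872904  24.27796856]
boss [-0.08546369  0.88140138 52.80812037]
disc [-12.11010038   0.70686627  52.83351066]
disc [-19.75303427  -9.88160068  52.11018458]
lobe [-43.509404   -18.37310237  51.85329886]
lobe [-42.98170302  21.14045945  51.19027828]
```

View pics/w2c.png

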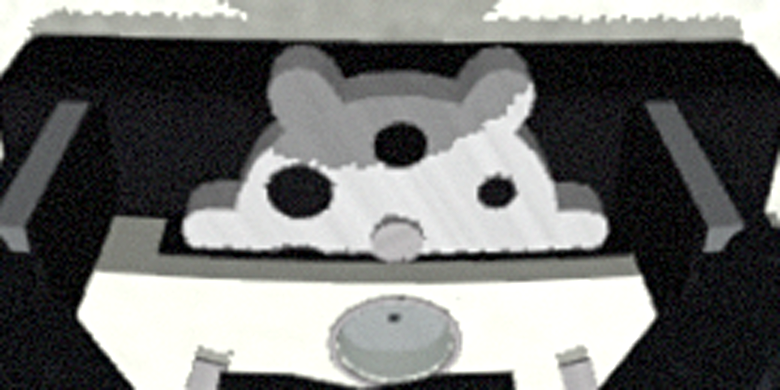

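```bash
python3 - <<'E'
from h import *
from station import *
print(servo_line(W(-.0515,-.005,.001),speed=.05,f_stop=6))
o=observe(); p=get_image("wrist"); pickle.dump((o,p),open("w3.pkl","wb")); print(o["time"],tob(o["position"]),o["force"])
cv2.imwrite("pics/w3.png",np.clip(1.8*cv2.resize(p["img"][200:380,180:470,::-1],None,fx=2.7,fy=2.7,interpolation=cv2.INTER_CUBIC).astype(float),0,255).astype(np.uint8))
p=get_image("scene"); cv2.imwrite("pics/s3.png",cv2.resize(p["img"][180:300,240:420,::-1],None,fx=4,fy=4))
E
```

```text
False
7.1167 [-0.05117078 -0.00488345  0.00137285] [ 0.02222843  0.7994281  -0.07154431]
```

View pics/w3.png

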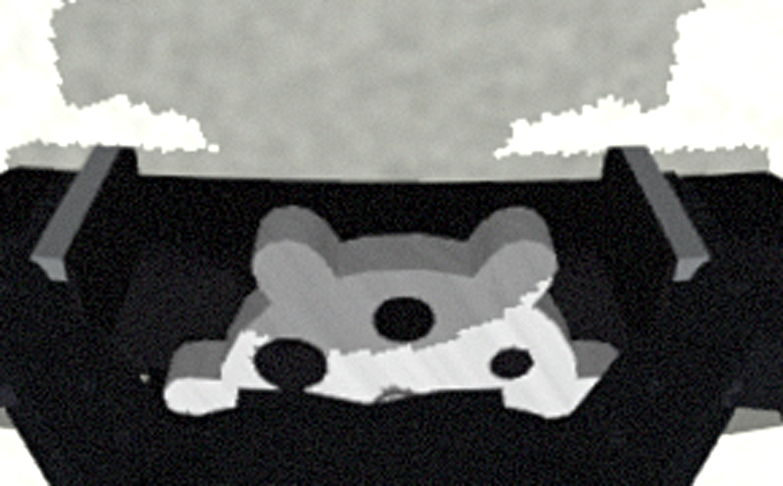

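View pics/s3.png

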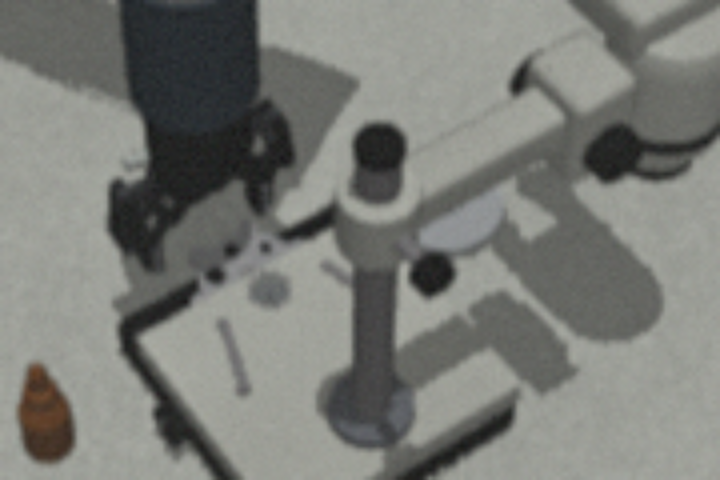

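```bash
python3 - <<'E'
from h import *
from station import *
for y in (-.015,-.022,-.030,-.039):
    s=servo_line(W(-.0515,y,.001),speed=.03,f_stop=14)
    o=observe(); print(s,o["time"],tob(o["position"]).round(4),(o["force"]@BX).round(2),(o["force"]@BY).round(2))
    if s: break
p=get_image("wrist"); 
cv2.imwrite("pics/w4.png",np.clip(1.8*cv2.resize(p["img"][200:380,180:470,::-1],None,fx=2.7,fy=2.7,interpolation=cv2.INTER_CUBIC).astype(float),0,255).astype(np.uint8))
E
```

```text
False 7.7 [-0.0516 -0.0146  0.001 ] -1.77 3.98
False 8.0833 [-0.0547 -0.0214  0.0005] -11.35 7.81
False 8.5 [-0.0511 -0.0303  0.0011] -0.04 -0.22
False 8.95 [-0.0513 -0.0394  0.0011] 0.76 0.49
```

View pics/w4.png

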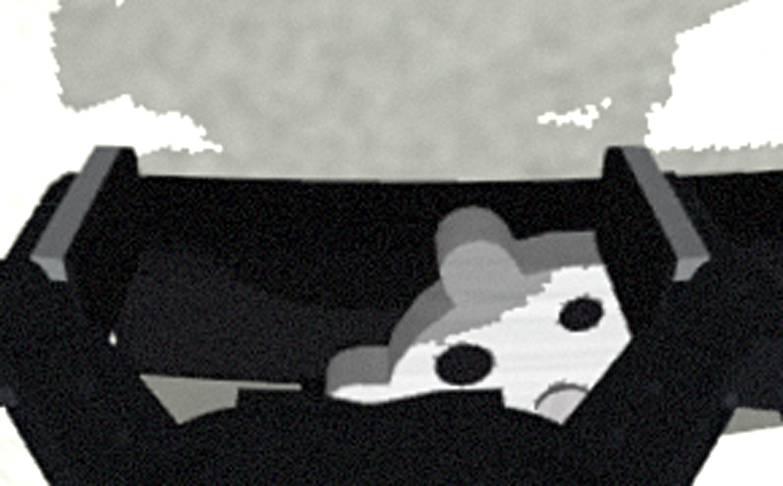

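```bash
python3 - <<'E'
from h import *
from station import *
y=tob(observe()["position"])[1]
print(servo_line(W(-.085,y,.001),speed=.06,f_stop=12))
print(servo_line(W(-.085,-.005,.10),speed=.15))
servo_line(W(-.10,0,.15),speed=.15)
o=observe(); p=get_image("wrist"); print(o["time"],o["force"])
cv2.imwrite("pics/w5.png",np.clip(1.8*cv2.resize(p["img"][200:340,220:420,::-1],None,fx=4,fy=4,interpolation=cv2.INTER_CUBIC).astype(float),0,255).astype(np.uint8))
E
```

```text
False
False
11.0583 [-0.08932671  0.01886017 -0.24567039]
```

View pics/w5.png

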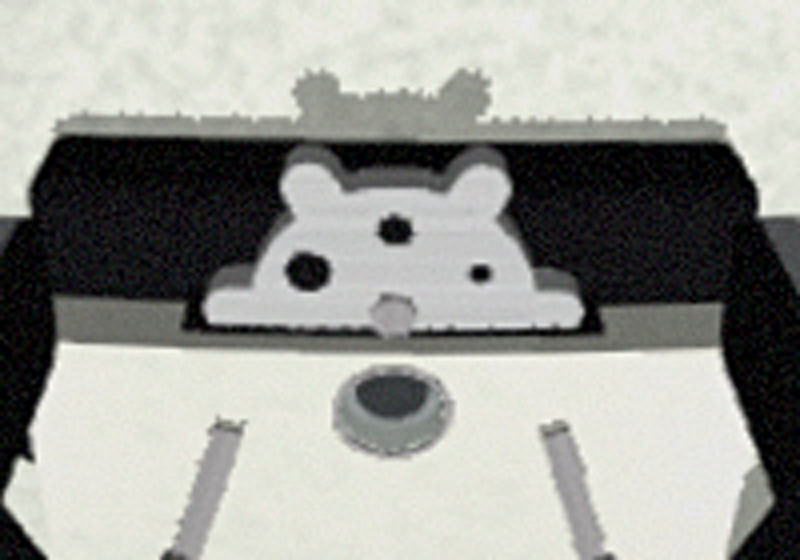

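```bash
python3 - <<'E'
from h import *
from station import *
o,p0=pickle.load(open("scene0.pkl","rb")); p=get_image("scene")
d=cv2.absdiff(p["img"],p0["img"]).max(2); cv2.imwrite("pics/sd.png",np.hstack([p["img"][:,:,::-1]])); cv2.imwrite("pics/sdiff.png",np.clip(d*3.,0,255).astype(np.uint8))
hold(.3); sign_off(); print(observe()["time"])
E
```

```text
the job is handed in; nothing more can be done
the job is handed in; nothing more can be done
```

View pics/sdiff.png

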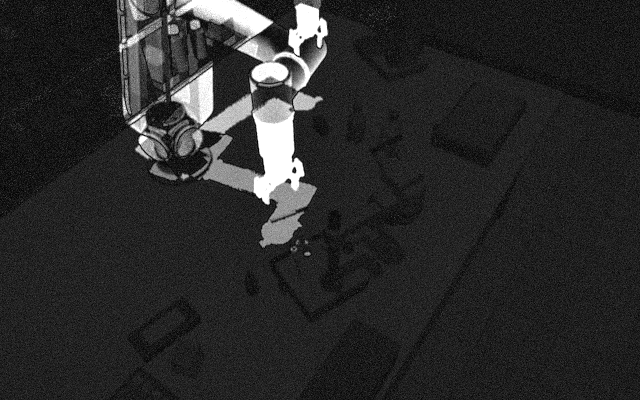

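The disc is in the click that puts the widest hole under the window, and the job is handed in after about 11.5 s of robot time.

**What I did:** The 3 mm hole started under the window, with the 15, 12 and 9 mm holes in view at the front. That meant one click counterclockwise. I pushed the front-left lobe to the right with the inside of one open finger. The highest force I read, between strokes, was about 14 N, and it fell back to zero as the disc snapped over. I then backed the hand off to the front and raised it.

**Last checks:**
- **Disc:** the final wrist picture shows the wide hole under the glass and the 12, 9 and 6 mm holes in view at the front. The lobes sit symmetrically either side of front, as they should in a click.
- **Hand:** it was well clear of the base, and the wrist force read about zero.
- **Loose things:** comparing the scene picture before and after shows changes only at the robot, its shadow and the disc's holes. I viewed this comparison only after handing in.

**Disagreements:**
- **Disc position:** the top and wrist cameras placed it about 3 to 5 mm apart. I used a point in between, and a closer wrist picture agreed with that to 1–2 mm.
- **Finger height:** the open fingertips showed about 43 mm behind the stated TCP, not the roughly 13 mm I read from the description. I set the push height from the pictures.

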